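# Check a runner ball over the inspection camera

## Robot

A 6-joint arm with a two-finger parallel gripper is mounted at the origin on the work surface. World frame = base frame: x ahead of the robot, y to its left, z up, the work surface at z = 0. Lengths are in m, angles in rad, forces in N, time in s.
With the tool pointing down it reaches from about 0.35 to 0.975 m from the base axis. Payload 4.9 kg.
Tool frame: the origin (TCP) lies on the centre line of the jaws, within the pads' length; the fingertips stand manip.tcp_to_tips ahead of it and the grasp point (between the pads) is the TCP (manip.tcp_to_tips is the distance from the TCP to the fingertips, in m); y points along the fingers, z is the direction in which the jaws open and shut, and the axes are right-handed (so a half turn about y gives the same grasp; the last joint's range is limited). The gripper opens to 85 mm and grips with 20 to 120 N. Pads are 22 mm wide; open, the fingers measure 114 mm over their backs; the gripper's body (76 mm by 85 mm) begins 54 mm behind the grasp point. The pads swing forward as they close: fully open they stand 13 mm farther back than shut.
Start: joints at [-1.358, 0.053, 1.613, -0, 1.476, -0.119], TCP at [0.204, -0.591, 0.25] pointing down, gripper open.
Joint ranges: [-3.01, 3.01], [-1.01, 2.22], [0.06, 2.58], [-1.02, 4.17], [0.09, 2.62], [-3.14, 3.14]. Speed limits (rad/s): [2.57, 2.57, 3.14, 3.14, 3.14, 3.14].

## Interface

Orientations are given as a unit quaternion [w, x, y, z].
In Python, from plant import manip gives the robot as it stands.
- The arm moves only by the tool apply_moves, never from a script. Its argument "moves" is a list of rows, each a list of 7 numbers: the gripper's target within -1 to 1 (shut at 1, half-way at 0, fully open at -1), then the shift along the tool's x, y, z in mm, then the turn, a rotation vector about the tool's x, y, z in degrees. A call has 1 to 20 rows; each row shifts and turns the commanded pose from where the row before left it, along the tool's axes as they then stand; what a row does not reach is not made up. A row lasts 1/10 s, in which the tool goes at most 50 mm and 8.59 degrees, less where a joint would pass 70% of its speed; a pose out of reach is approached as far as the arm can. A call with a gripper value outside its range is refused whole. The fingers move at their own pace and stop on an object; the grip force is fixed at half the most. Time passes only in rows, so rows that do not move let the fingers close. It gives the time, the measured TCP pose, the force and the opening at its end, in the units of the state.
- manip.state(): the state, without advancing time (a new reading comes with each control period).
- manip.grab_frame(name): name is "scene" or "top" or "wrist"; returns the picture (400x640x3 uint8, blue, green, red); there is no depth.
- manip.calibration(name): a dict with "mtx" (3x3 intrinsics, pixels), "T" (4x4, takes a point from camera to world coordinates); the wrist camera has in their place "T_tool_cam" (4x4, takes a point from camera to tool coordinates, whose origin is the TCP and whose axes are the tool frame's). Camera axes: x right, y down, z forward; pixel columns grow to the right and rows downward; lengths in m; the calibration is good to about 2 mm. A picture is of the moment at which its call begins: read the wrist's pose just before it. calibration takes no time and is no camera call.
- manip.job_done(): hands the job in, once; it reports no verdict.
The state is a dict: "time": time; "joint_pos": joint angles; "joint_vel": joint speeds; "joint_efforts": joint torques, N m; "tool_pos": TCP position; "tool_rot": TCP orientation; "contact_force": force on the tool from outside, world axes, zero at the start; "ft_torque": the same for the moment, N m; "gripper_width": opening from 0.0 (shut) to 1.0 (fully open).
Only numpy, scipy, OpenCV 4.12 (cv2) and the standard library are available. Lean on these libraries where they do the work, as an engineer would, in place of code of your own. Each camera call takes 0.05 s, during which the arm holds its last target. There are 200 camera calls.

## Task

Start the bench inspection camera by pushing its small recessed button right down with the tip of the screwdriver from the rack, then put the screwdriver back in its rack hole and let go of it. Then pick up the wooden tray by its fin and, keeping it level enough that the steel ball never leaves its pocket, bring the ball over the middle of the camera's round window, and finish still holding the tray there, level and still, with its underside about 10 cm above the window. Leave everything else on the bench where it is.

Things in the scene. Friction and masses are not known exactly. Their poses are not given: they have to be found in the camera images.
- camera_unit: Grey metal box fixed to the bench, 100 (x) by 170 (y) by 45 mm high; origin at the centre of its underside, z up. In its flat top are a round glass window (54 mm across with its steel ring) and, 95 mm from it, a small recessed button.
- window (a point): Centre of the camera's round window, at the box's top face, 45 mm above the bench; 40 mm from the box's centre along its +y. z up.
- start_button (a joint): Travel of the spring button, m: 0 out, 0.005 fully down. Pushed straight down; it springs back. It starts to move at about 1 N and is fully down at about 5 N; press it past 3.5 mm for a moment (0.2 s).
- button_top (a point): Centre of the button's flat top (aluminium disc, 13.6 mm across) in a round recess 16 mm across; the top lies 3 mm below the box's top face, 42 mm above the bench, 55 mm from the box's centre along its -y. Moves with the button.
- rack: Black plastic tool rack fixed to the bench, 80 (x) by 130 (y) mm, a plate 8 mm thick with its top 60 mm above the bench, on two end walls, open below; origin at the centre of its underside. Five fixed steel bits stand 10 mm above the plate in a row 30 mm from the centre along +x.
- rack_hole (a point): Centre of the rack's one hole, in the middle of the plate, at its top face 60 mm above the bench; a through hole 14 mm across. z up.
- screwdriver: Screwdriver, 116 mm long, 60 g, at the start hanging upright in the rack hole. Origin at its tip, z up along it towards the handle. Steel shaft 6 mm across from 0 to 55 mm, black collar 28 mm across from 55 to 59 mm (it rests on the rack plate), round blue handle 22 mm across from 59 mm to 116 mm (tapers in the last 5 mm).
- driver_tip (a point): The tip of the screwdriver's shaft. 55 mm below the plate's top when it hangs fully home.
- tray: Loose wooden tray, 150 (x) by 70 (y) by 9 mm, about 160 g; origin at the centre of its underside, z up. Fin to hold it by, upright in its middle: 44 mm along x, 10 mm thick along y, top 60 mm above the underside. Two round pockets, 32 mm across, 4 mm deep, 50 mm from the centre along +x and -x, each with a 10 mm through sight hole that seats the ball. Ball in the +x one; the other is empty.
- pocket (a point): Where the ball's centre belongs in its pocket: 50 mm from the tray's centre along its +x, 16.5 mm above the tray's underside.
- ball_center (a point): Centre of the loose steel ball, 25 mm across, 64 g.
- glue_bottle: Bystander, to be left alone: glue bottle, 60 mm across, 170 mm tall, standing. Origin at the centre of its underside.
- dowel_jar: Bystander, to be left alone: closed jar, 72 mm across, 85 mm tall. Origin at the centre of its underside.
- offcut: Bystander, to be left alone: wooden offcut 140 x 45 x 22 mm lying flat. Origin at the centre of its underside.
- hammer: Bystander, to be left alone: hammer lying at the left side. Origin at the centre of its underside.
- tape_measure: Bystander, to be left alone: tape measure 65 x 35 x 60 mm near the robot. Origin at the centre of its underside.
- sanding_block: Bystander, to be left alone: cork sanding block 60 x 100 x 30 mm near the robot. Origin at the centre of its underside.
- square: Bystander, to be left alone: joiner's square lying flat at the right side. Origin at the centre of its underside.
Mind the look-alikes: they are no part of the job. Of the things shaped like the screwdriver, the blue one is meant.

How it is judged:
By the outcome, as a careful person would: the job done as asked, in the order asked, and still so for the second after the job is handed in, while the arm keeps its last pose, push and grip.
It also fails if it takes over 72 s, if anything falls off the work surface, if the arm or the gripper's body presses on something with over 40 N, if the wrist force passes 120 N, or if a joint passes its speed limit or range.

## Working session

There is one attempt and no reset: what is moved stays moved. The work goes in short steps, Python scripts to look and compute and a tool call to move; the robot and the scene stay as the last step left them, time stands still between calls to the robot, and variables do not carry over. Pictures are saved under pics/ and viewed, about 8 in all and at most 12, crops included, and the job is handed in when it is done.

Besides the shell and the picture viewer there is one more tool, called after ">>>" by a JSON object that holds its "method" and its "body". apply_moves: Moves the arm, as the interface text tells. Its arguments: {"type":"object","properties":{"moves":{"type":"array","items":{"type":"array","items":{"type":"number"}}}},"required":["moves"]}

```bash
mkdir -p pics
cat > h.py <<'E'
import numpy as np, cv2
from scipy.spatial.transform import Rotation as R
from plant import manip
def tool(s=None):
    s=s or manip.state(); T=np.eye(4); q=np.array(s["tool_rot"]); T[:3,:3]=R.from_quat(q[[1,2,3,0]]).as_matrix(); T[:3,3]=s["tool_pos"]; return T
def grab(n):
    c=manip.calibration(n); K=np.array(c["mtx"])
    T=np.array(c["T"]) if "T" in c else tool()@np.array(c["T_tool_cam"])
    return manip.grab_frame(n).copy(),K,T
def ray(K,T,p,z):
    d=T[:3,:3]@np.linalg.solve(K,[p[0],p[1],1]); o=T[:3,3]; return o+d*(z-o[2])/d[2]
def proj(K,T,X):
    x=K@(T[:3,:3].T@(np.array(X)-T[:3,3])); return x[:2]/x[2]
E
python3 - <<'E'
from h import *
for n in("scene","top"):
    i,K,T=grab(n); cv2.imwrite(f"pics/{n}0.png",i); np.savez(f"{n}0.npz",K=K,T=T); print(n,K.round(1).tolist(),T.round(3).tolist())
s=manip.state(); print(s, tool().round(3).tolist(), manip.tcp_to_tips); print(np.array(manip.calibration("wrist")["T_tool_cam"]).round(3).tolist(),manip.calibration("wrist")["mtx"])
E
```

```text
scene [[436.0, 0.0, 324.0], [0.0, 436.0, 202.1], [0.0, 0.0, 1.0]] [[0.881, 0.353, -0.316, 0.969], [0.473, -0.654, 0.59, -0.805], [0.002, -0.669, -0.743, 1.058], [0.0, 0.0, 0.0, 1.0]]
top [[485.2, 0.0, 316.0], [0.0, 485.2, 202.9], [0.0, 0.0, 1.0]] [[-0.013, -0.981, 0.194, 0.179], [-1.0, 0.013, 0.001, -0.023], [-0.004, -0.194, -0.981, 1.963], [0.0, 0.0, 0.0, 1.0]]
{'time': 0.1, 'joint_pos': array([-1.35796737e+00,  5.33094094e-02,  1.61415905e+00, -3.12706346e-05,
        1.47600110e+00, -1.18981433e-01]), 'joint_vel': array([-3.21320795e-04, -3.10579699e-03, -2.33646189e-03,  3.17410907e-04,
        9.41263325e-04, -7.81725283e-05]), 'joint_efforts': array([ 1.86718440e-03, -3.94900990e+01, -3.71362710e+01,  6.78315200e-05,
        3.99298675e-03, -4.86267240e-06]), 'tool_pos': array([ 0.20348781, -0.59038543,  0.249173  ]), 'tool_rot': array([ 0.11673414, -0.11681838,  0.69805955, -0.69673487]), 'contact_force': array([-0.10935418,  0.26131797,  1.10444989]), 'ft_torque': array([ 0.04580319,  0.02765448, -0.01964219]), 'gripper_width': 0.9990859852848336} [[-0.945, -0.0, 0.326, 0.203], [-0.326, 0.002, -0.945, -0.59], [-0.0, -1.0, -0.002, 0.249], [0.0, 0.0, 0.0, 1.0]] 0.019
[[-0.0, 0.946, 0.324, -0.084], [-0.0, -0.324, 0.946, -0.124], [1.0, 0.0, 0.0, 0.0], [0.0, 0.0, 0.0, 1.0]] [[341.83718595   0.         321.02687821]
 [  0.         341.83718595 202.38700096]
 [  0.           0.           1.        ]]
```

View pics/top0.png

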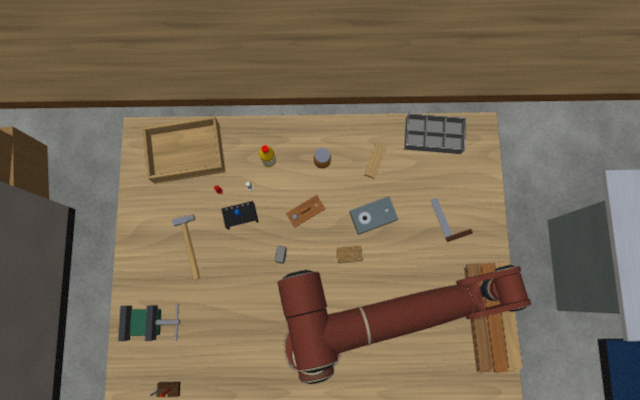

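View pics/scene0.png

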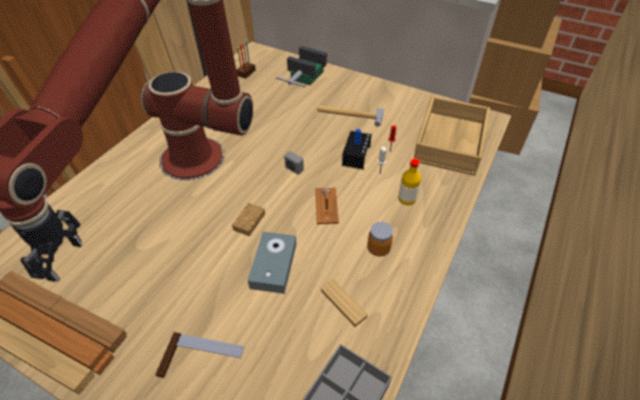

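The top view shows three screwdriver-like things: blue in the black rack (236,212), red (218,189) and white (249,185). Blue in the rack is the one described. The tray is at (306,211) and the camera box at (374,215). I'll check the choice in one close crop.

Run:
```python
from h import *
t=cv2.imread("pics/top0.png")[175:245,205:405]; s=cv2.imread("pics/scene0.png")[115:215,300:440]
a=cv2.resize(t,(800,280),interpolation=cv2.INTER_CUBIC); b=cv2.resize(s,(420,300),interpolation=cv2.INTER_CUBIC)
c=cv2.resize(cv2.imread("pics/scene0.png")[225:300,240:310],(280,300),interpolation=cv2.INTER_CUBIC)
o=np.zeros((580,800,3),np.uint8); o[:280]=a; o[280:,:420]=b; o[280:,420:700]=c; cv2.imwrite("pics/c1.png",o)
i=cv2.imread("pics/top0.png"); d=np.load("top0.npz");K,T=d["K"],d["T"]
hsv=cv2.cvtColor(i,cv2.COLOR_BGR2HSV)
def blobs(m,name,z,lim):
    n,l,st,ce=cv2.connectedComponentsWithStats(m.astype(np.uint8))
    for k in range(1,n):
        if st[k,4]>=lim[0] and st[k,4]<=lim[1] and 150<ce[k,0]<420 and 170<ce[k,1]<260:
            r=cv2.minAreaRect(np.argwhere(l==k)[:,::-1].astype(np.float32)); 
            P=[ray(K,T,p,z)[:2] for p in cv2.boxPoints(r)]; e=[P[1]-P[0],P[2]-P[1]]
            print(name,ce[k].round(1),st[k,4],ray(K,T,r[0],z).round(4),[ (np.linalg.norm(v).round(3),np.degrees(np.arctan2(v[1],v[0])).round(1)) for v in e])
H,S,V=[hsv[...,k].astype(int) for k in range(3)]
blobs((H>95)&(H<130)&(S>150)&(V>80),"blue",.115,(5,500))
blobs((V<60),"black",.06,(100,2000))
blobs((H>85)&(H<125)&(S>25)&(S<150)&(V>60),"grey",.045,(300,3000))
blobs((H<14)&(S>120)&(V>60),"tray",.009,(100,2000))
print(i[211,290],i[206,306],i[225,390],i[150,300])
```

```text
blue [236.1 211.3] 24 [0.5135 0.2893 0.115 ] [(np.float64(0.016), np.float64(-90.8)), (np.float64(0.02), np.float64(-178.9))]
black [239.6 214.5] 543 [0.5102 0.2845 0.06  ] [(np.float64(0.129), np.float64(-76.9)), (np.float64(0.083), np.float64(-166.1))]
grey [374.3 214.7] 862 [ 0.5045 -0.2492  0.045 ] [(np.float64(0.169), np.float64(-70.2)), (np.float64(0.098), np.float64(-162.2))]
[ 56  95 141] [ 48  85 130] [ 97 131 154] [ 95 127 149]
```

View pics/c1.png

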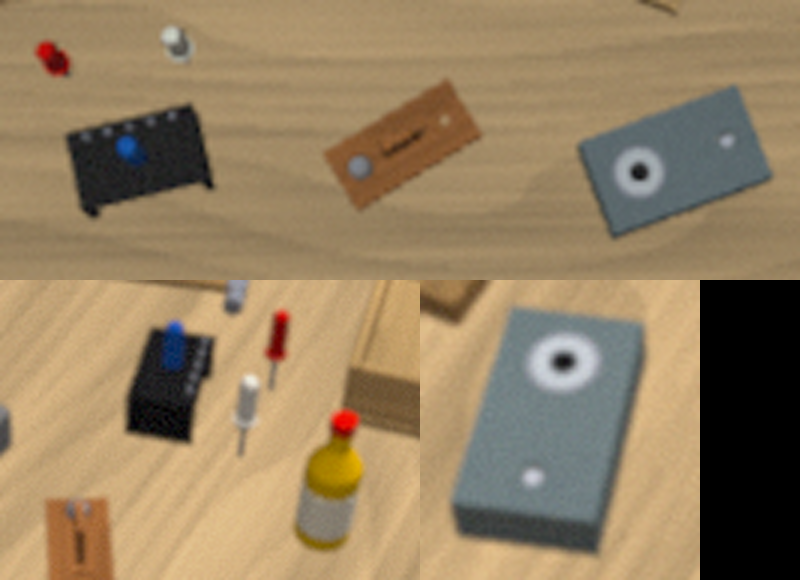

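The crop confirms it: the blue driver stands in the black rack, with the bits on the far side. The box's window is at about top (365,218) and its button at (387,210). The ball is in the tray's left pocket, about (294,216). I'm moving over the box and tray for a close measurement.

>>> {"method": "apply_moves", "body": {"moves": [[-1,-20,0,-16,0,0,0],[-1,-37,0,-30,0,0,0],[-1,-37,0,-30,0,0,0],[-1,-37,0,-30,0,0,0],[-1,-37,0,-30,0,0,0],[-1,-37,0,-30,0,0,0],[-1,-37,0,-30,0,0,0],[-1,-37,0,-30,0,0,0],[-1,-37,0,-30,0,0,0],[-1,-37,0,-30,0,0,0],[-1,-37,0,-30,0,0,0],[-1,-37,0,-30,0,0,0],[-1,-17,0,-14,0,0,0],[-1,0,0,0,0,0,0],[-1,0,0,0,0,0,0]]}}

```text
time: 1.6
tool_pos: [0.5058, -0.1057, 0.2498]
tool_rot: [0.117, -0.118, 0.697, -0.697]
contact_force: [0.3, 0.0, -0.3]
gripper_width: 1.002
```

Run:
```python
from h import *
i,K,T=grab("wrist"); cv2.imwrite("pics/w1.png",i); np.savez("w1.npz",K=K,T=T); print(tool().round(4).tolist())
```

```text
[[-0.9455, -0.0009, 0.3255, 0.5057], [-0.3255, -0.0002, -0.9455, -0.1063], [0.0009, -1.0, -0.0001, 0.2499], [0.0, 0.0, 0.0, 1.0]]
```

View pics/w1.png

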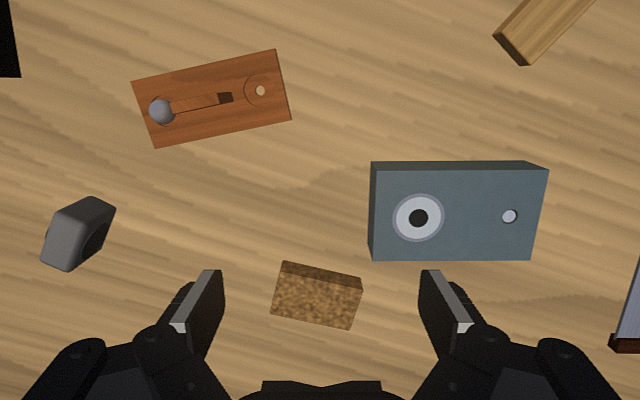

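The wrist view shows the window at (418,218), the button at (510,216), the ball at (162,111), the empty pocket's hole at (261,91) and the tray's corners.

Run:
```python
from h import *
d=np.load("w1.npz");K,T=d["K"],d["T"]; i=cv2.imread("pics/w1.png"); h=cv2.cvtColor(i,cv2.COLOR_BGR2HSV)
g=h[...,2].astype(int); S=h[...,1].astype(int)
def blob(m,p,r=60):
    n,l,st,ce=cv2.connectedComponentsWithStats(m.astype(np.uint8)); k=l[p[1],p[0]]; assert k,p
    c=max(cv2.findContours((l==k).astype(np.uint8),0,2)[0],key=cv2.contourArea); return c,st[k,4]
c,a=blob((g>150)&(S<60),(400,218)); w=cv2.fitEllipse(c); W=ray(K,T,w[0],.045); print("win",w,W)
c,a=blob((g>150)&(S<60),(510,216)); b=cv2.fitEllipse(c); B=ray(K,T,b[0],.042); print("btn",b,B)
v=W-B; print("dist",np.linalg.norm(v[:2]),np.degrees(np.arctan2(v[1],v[0])))
H=h[...,0].astype(int)
print(h[120,205],h[91,261],h[111,162],h[150,330])
m=(S>135)&(H<16); m=cv2.morphologyEx(m.astype(np.uint8),cv2.MORPH_CLOSE,np.ones((5,5)))
c,a=blob(m,(205,120)); r=cv2.minAreaRect(cv2.convexHull(c)); P=np.array([ray(K,T,p,.009) for p in cv2.boxPoints(r)])
print("tray",a,r,P.round(4).tolist(),[np.linalg.norm(P[k]-P[k-1]).round(4) for k in range(4)],P.mean(0),np.degrees(np.arctan2(*(P[1]-P[0])[1::-1])),np.degrees(np.arctan2(*(P[2]-P[1])[1::-1])))
hole=ray(K,T,(261,91),.005); ball=ray(K,T,(162,111),.0165); q=ball-hole; print("hole",hole,"ball",ball,np.linalg.norm(q[:2]),np.degrees(np.arctan2(q[1],q[0])),(ball+hole)/2)
d=np.load("top0.npz"); Kt,Tt=d["K"],d["T"]
for p in ((365,218),(387,210.5)): print(ray(Kt,Tt,p,.045))
```

```text
win ((418.05902099609375, 217.41110229492188), (40.135841369628906, 45.44829559326172), 65.01985931396484) [ 0.4957447  -0.21555431  0.045     ]
btn ((508.6109619140625, 215.71875), (10.468764305114746, 12.546615600585938), 56.03998565673828) [ 0.52742286 -0.30498091  0.042     ]
dist 0.09487161067334896 109.50600085216665
[ 12 174 123] [ 18 108 179] [  0  18 128] [ 18 106 175]
tray 9974 ((210.51625061035156, 100.07179260253906), (73.97659301757812, 149.07571411132812), 77.24246978759766) [[0.5264, 0.1044, 0.009], [0.6032, -0.025, 0.009], [0.5428, -0.0607, 0.009], [0.4588, 0.0765, 0.009]] [np.float64(0.0731), np.float64(0.1505), np.float64(0.0701), np.float64(0.1609)] [0.53278122 0.02383281 0.009     ] -59.322837328702335 -149.4078616991474
hole [ 0.55953221 -0.02241855  0.005     ] ball [0.50905854 0.06523075 0.0165    ] 0.10114342737637702 119.93588988988057 [0.53429537 0.0214061  0.01075   ]
[ 0.49281863 -0.21604229  0.045     ]
[ 0.52213102 -0.30529628  0.045     ]
```

>>> {"method": "apply_moves", "body": {"moves": [[-1,-5,0,-20,0,0,0],[-1,-10,0,-40,0,0,0],[-1,-10,0,-40,0,0,0],[-1,-10,0,-40,0,0,0],[-1,-10,0,-40,0,0,0],[-1,-10,0,-40,0,0,0],[-1,-10,0,-40,0,0,0],[-1,-10,0,-40,0,0,0],[-1,-9,0,-40,0,0,0],[-1,0,0,-30,0,0,0],[-1,0,0,0,0,0,0],[-1,0,0,0,0,0,0]]}}

```text
time: 2.85
tool_pos: [0.4652, 0.2703, 0.2501]
tool_rot: [-0.116, 0.117, -0.697, 0.698]
contact_force: [-0.8, -0.2, 0.2]
gripper_width: 0.998
```

Run:
```python
from h import *
i,K,T=grab("wrist"); cv2.imwrite("pics/w2.png",i); np.savez("w2.npz",K=K,T=T); t=tool(); print(t.round(4).tolist())
h=cv2.cvtColor(i,cv2.COLOR_BGR2HSV); m=((h[...,0]>95)&(h[...,0]<130)&(h[...,1]>150)&(h[...,2]>60)).astype(np.uint8)
n,l,st,ce=cv2.connectedComponentsWithStats(m); k=1+st[1:,4].argmax(); print(st[k],ce[k])
print("top guess proj",proj(K,T,[.5135,.289,.116]))
```

```text
[[-0.946, 0.0, 0.3242, 0.4654], [-0.3242, -0.0006, -0.946, 0.2699], [0.0002, -1.0, 0.0006, 0.2502], [0.0, 0.0, 0.0, 1.0]]
[308 110  30  34 741] [322.41160594 126.51147099]
top guess proj [317.75654946 130.72157762]
```

View pics/w2.png

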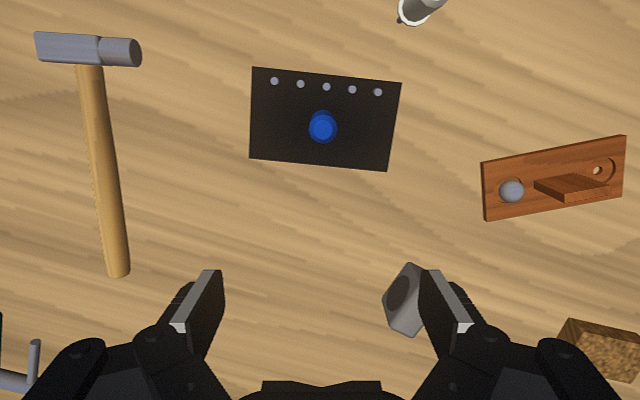

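The rack plate's corners are at (252,67), (402,84), (388,171) and (249,158), and the blue handle is at (322,126). The white look-alike is at (405,20), well clear.

Run:
```python
from h import *
d=np.load("w2.npz");K,T=d["K"],d["T"]; i=cv2.imread("pics/w2.png"); h=cv2.cvtColor(i,cv2.COLOR_BGR2HSV)
P=[ray(K,T,p,.06) for p in ((252,67),(402,84),(388,171),(249,158))]
print(np.array(P).round(4).tolist(),[np.linalg.norm(P[k]-P[k-1]).round(4) for k in range(4)],np.mean(P,0))
A,Bv=P[0],P[2];
m=((h[...,0]>95)&(h[...,0]<130)&(h[...,1]>150)&(h[...,2]>60))
for th in (60,110,140,160):
    mm=(m&(h[...,2]>th)).astype(np.uint8); n,l,st,ce=cv2.connectedComponentsWithStats(mm); k=1+st[1:,4].argmax(); print(th,st[k],ce[k],ray(K,T,ce[k],.121).round(4),ray(K,T,ce[k],.09).round(4))
c=ce[k]
for X in ((.512,.286),): print(proj(K,T,[*X,.121]),proj(K,T,[*X,.064]))
cam=T[:3,3]; print(cam)
```

```text
[[0.5393, 0.3577, 0.06], [0.5684, 0.2309, 0.06], [0.4929, 0.2126, 0.06], [0.4623, 0.3396, 0.06]] [np.float64(0.0791), np.float64(0.13), np.float64(0.0777), np.float64(0.1306)] [0.51573898 0.28518735 0.06      ]
60 [308 110  30  34 741] [322.41160594 126.51147099] [0.5181 0.2869 0.121 ] [0.5148 0.2857 0.09  ]
110 [309 110  27  30 535] [321.23364486 126.35514019] [0.5179 0.2878 0.121 ] [0.5146 0.2866 0.09  ]
140 [309 115  24  25 418] [320.98325359 126.70095694] [0.5176 0.2879 0.121 ] [0.5143 0.2867 0.09  ]
160 [311 115  21  24 305] [321.5704918  127.99016393] [0.5169 0.2872 0.121 ] [0.5135 0.2859 0.09  ]
[320.91608569 134.89285711] [320.88049263 126.0974032 ]
[0.54450826 0.29732787 0.3740141 ]
```

>>> {"method": "apply_moves", "body": {"moves": [[-1,-13,5,0,0,0,0],[-1,-20,20,0,0,0,0],[-1,-20,25,1,0,0,0],[-1,0,30,0,0,0,0],[-1,0,30,0,0,0,0],[-1,0,25,0,0,0,0],[-1,0,15,0,0,0,0],[-1,0,5,0,0,0,0],[-1,0,0,0,0,0,0],[1,0,0,0,0,0,0],[1,0,0,0,0,0,0],[1,0,0,0,0,0,0],[1,0,0,0,0,0,0],[1,0,0,0,0,0,0],[1,0,0,0,0,0,0],[1,0,0,0,0,0,0],[1,0,0,0,0,0,0],[1,0,0,0,0,0,0]]}}

```text
time: 4.7
tool_pos: [0.5159, 0.2879, 0.0961]
tool_rot: [0.117, -0.116, 0.698, -0.697]
contact_force: [0.6, -0.3, 5.0]
gripper_width: 0.242
```

>>> {"method": "apply_moves", "body": {"moves": [[1,0,-5,0,0,0,0],[1,0,-10,0,0,0,0],[1,0,-15,0,0,0,0],[1,0,-20,0,0,0,0],[1,0,-25,0,0,0,0],[1,0,-25,0,0,0,0],[1,0,-15,0,0,0,0],[1,0,-5,0,0,0,0],[1,0,0,0,0,0,0],[1,0,0,0,0,0,0]]}}

```text
time: 5.7
tool_pos: [0.5148, 0.2873, 0.2139]
tool_rot: [-0.116, 0.118, -0.697, 0.698]
contact_force: [-0.4, -0.5, -1.5]
gripper_width: 0.241
```

Run:
```python
from h import *
i,K,T=grab("wrist"); t=tool(); print(t.round(4).tolist(),manip.state()["gripper_width"]); np.savez("w3.npz",K=K,T=T,t=t)
for o in (0,.09): X=t[:3,3]+t[:3,1]*o; print(o,proj(K,T,X))
cv2.imwrite("pics/w3f.png",i); cv2.imwrite("pics/w3.png",cv2.resize(i[170:400,190:450],(780,690))[:600])
```

```text
[[-0.9455, -0.0027, 0.3257, 0.5146], [-0.3257, -0.001, -0.9455, 0.2873], [0.0029, -1.0, 0.0001, 0.2135], [0.0, 0.0, 0.0, 1.0]] 0.2414702463160173
0 [320.00692763 294.71875954]
0.09 [320.36069309 217.25003199]
```

View pics/w3.png

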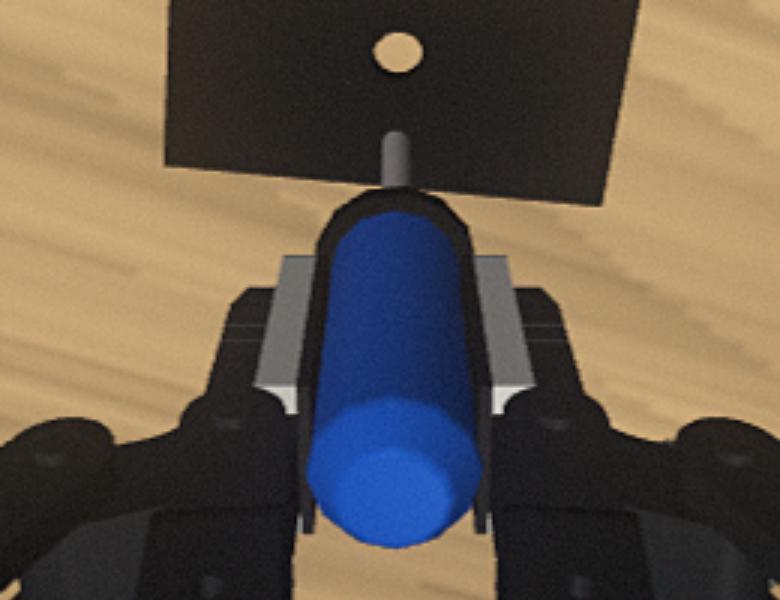

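The driver is upright in the jaws, its tip at about full-frame (322,215), and the empty hole is at (323,187). I'll compute the tip offset and the move to the button.

Run:
```python
from h import *
d=np.load("w3.npz");K,T,t=d["K"],d["T"],d["t"]
print("hole",ray(K,T,(190+399/3,170+52/3),.06))
tip=ray(K,T,(190+397/3,170+140/3),t[2,3]-.09); print("tip",tip,tip-t[:3,3],(t[:3,:3].T@(tip-t[:3,3])).round(4))
c=t[:3,3]; tgt=np.array([.5265,-.305,.150])  # TCP target with tip ~18mm above box
print((t[:3,:3].T@(tgt-c)*1e3).round(1))
```

```text
hole [0.51710827 0.28588172 0.06      ]
tip [0.51522199 0.28608882 0.1235337 ] [ 0.00058796 -0.00121121 -0.09      ] [-0.0004  0.09    0.0013]
[181.5  64.1 563.9]
```

>>> {"method": "apply_moves", "body": {"moves": [[1,6,0,20,0,0,0],[1,13,0,40,0,0,0],[1,14,0,43,0,0,0],[1,14,0,43,0,0,0],[1,14,0,43,0,0,0],[1,14,0,43,0,0,0],[1,14,0,43,0,0,0],[1,14,0,43,0,0,0],[1,14,0,43,0,0,0],[1,14,0,43,0,0,0],[1,14,0,43,0,0,0],[1,14,0,43,0,0,0],[1,14,10,43,0,0,0],[1,12,15,23,0,0,0],[1,6,15,7,0,0,0],[1,0,0,0,0,0,0],[1,0,0,0,0,0,0]]}}

```text
time: 7.45
tool_pos: [0.5178, -0.3056, 0.174]
tool_rot: [0.116, -0.117, 0.698, -0.697]
contact_force: [0.2, -0.4, -0.4]
gripper_width: 0.239
```

Run:
```python
from h import *
i,K,T=grab("wrist"); t=tool(); print(t.round(4).tolist()); np.savez("w4.npz",K=K,T=T,t=t)
cv2.imwrite("pics/w4f.png",i); cv2.imwrite("pics/w4.png",cv2.resize(i[130:330,190:450],(780,600)))
```

```text
[[-0.9451, -0.0003, 0.3269, 0.5184], [-0.3269, 0.0008, -0.9451, -0.3056], [0.0, -1.0, -0.0009, 0.1751], [0.0, 0.0, 0.0, 1.0]]
```

View pics/w4.png

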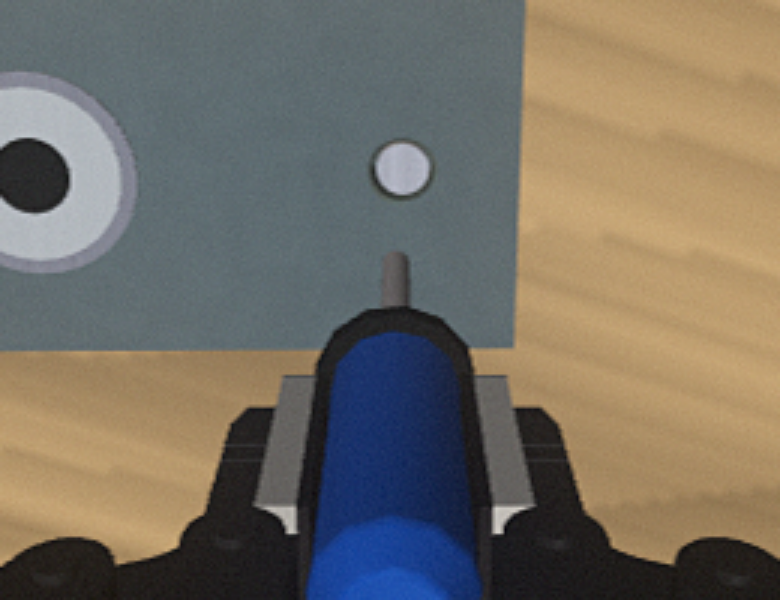

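The button is at full-frame (324,186) and the tip at (322,215).

Run:
```python
from h import *
d=np.load("w4.npz");K,T,t=d["K"],d["T"],d["t"]; t=tool()
B=ray(K,T,(190+402/3,130+168/3),.042); tip=ray(K,T,(190+396.5/3,130+260/3),d["t"][2,3]-.09)
print(B,tip,((t[:3,:3].T@(B-tip))*1e3).round(1), t[:3,3])
print("win",ray(K,T,(190+36/3,130+172/3),.045))
```

```text
[ 0.52750958 -0.30472115  0.042     ] [ 0.51877298 -0.30620721  0.08514338] [-8.7 43.1  1.5] [ 0.5184234  -0.30559943  0.17514338]
win [ 0.49656119 -0.21587795  0.045     ]
```

>>> {"method": "apply_moves", "body": {"moves": [[1,-5,5,1,0,0,0],[1,-4,10,0.5,0,0,0],[1,0,12,0,0,0,0],[1,0,9,0,0,0,0],[1,0,4,0,0,0,0],[1,0,2,0,0,0,0],[1,0,1,0,0,0,0],[1,0,0,0,0,0,0]]}}

```text
time: 8.3
tool_pos: [0.5273, -0.3056, 0.1327]
tool_rot: [-0.117, 0.117, -0.697, 0.698]
contact_force: [-0.9, 0.8, 0.2]
gripper_width: 0.241
```

>>> {"method": "apply_moves", "body": {"moves": [[1,0,1,0,0,0,0],[1,0,1,0,0,0,0],[1,0,0,0,0,0,0],[1,0,0,0,0,0,0]]}}

```text
time: 8.7
tool_pos: [0.5275, -0.3057, 0.1309]
tool_rot: [-0.117, 0.116, -0.697, 0.698]
contact_force: [-0.0, 0.4, 2.7]
gripper_width: 0.242
```

>>> {"method": "apply_moves", "body": {"moves": [[1,0,1,0,0,0,0],[1,0,1,0,0,0,0],[1,0,1,0,0,0,0],[1,0,0,0,0,0,0],[1,0,0,0,0,0,0]]}}

```text
time: 9.2
tool_pos: [0.5276, -0.3057, 0.1279]
tool_rot: [-0.117, 0.117, -0.697, 0.698]
contact_force: [-0.9, 0.3, 4.8]
gripper_width: 0.242
```

>>> {"method": "apply_moves", "body": {"moves": [[1,0,1,0,0,0,0],[1,0,0.5,0,0,0,0],[1,0,0,0,0,0,0],[1,0,0,0,0,0,0],[1,0,0,0,0,0,0],[1,0,0,0,0,0,0]]}}

```text
time: 9.8
tool_pos: [0.5278, -0.3058, 0.1277]
tool_rot: [-0.117, 0.116, -0.697, 0.698]
contact_force: [-2.4, 0.8, 10.1]
gripper_width: 0.239
```

The button bottomed out: the force rose 2.7, 4.8, then 10.1 N, and the travel stopped. I'm lifting off and going back to the rack.

>>> {"method": "apply_moves", "body": {"moves": [[1,0,-4,0,0,0,0],[1,0,-12,0,0,0,0],[1,0,-20,0,0,0,0],[1,0,-25,0,0,0,0],[1,-5,-20,-20,0,0,0],[1,-14,-6,-42,0,0,0],[1,-14,0,-43,0,0,0],[1,-14,0,-43,0,0,0],[1,-14,0,-43,0,0,0],[1,-14,0,-43,0,0,0],[1,-14,0,-43,0,0,0],[1,-14,0,-43,0,0,0],[1,-14,0,-43,0,0,0],[1,-14,0,-43,0,0,0],[1,-14,0,-43,0,0,0],[1,-14,0,-43,0,0,0],[1,-14,0,-43,0,0,0],[1,-14,0,-43,0,0,0],[1,0,0,0,0,0,0],[1,0,0,0,0,0,0]]}}

```text
time: 11.8
tool_pos: [0.5149, 0.3027, 0.2119]
tool_rot: [-0.117, 0.118, -0.697, 0.698]
contact_force: [0.0, -0.1, 0.2]
gripper_width: 0.238
```

Run:
```python
from h import *
i,K,T=grab("wrist"); t=tool(); print(t.round(4).tolist(),manip.state()["gripper_width"])
print((t[:3,:3].T@(np.array([.5159,.2879,.0961])-t[:3,3])*1e3).round(1))
cv2.imwrite("pics/w5.png",cv2.resize(i[130:330,190:450],(780,600)))
for X in ([.5171,.2859,.06],): print("hole expected crop",(proj(K,T,X)-[190,130])*3)
```

```text
[[-0.9453, -0.0015, 0.3263, 0.5152], [-0.3263, -0.0009, -0.9453, 0.3018], [0.0017, -1.0, 0.0004, 0.2121], [0.0, 0.0, 0.0, 1.0]] 0.24209692710278244
[  3.7 116.   13.3]
hole expected crop [450.32048085 191.73540729]
```

View pics/w5.png

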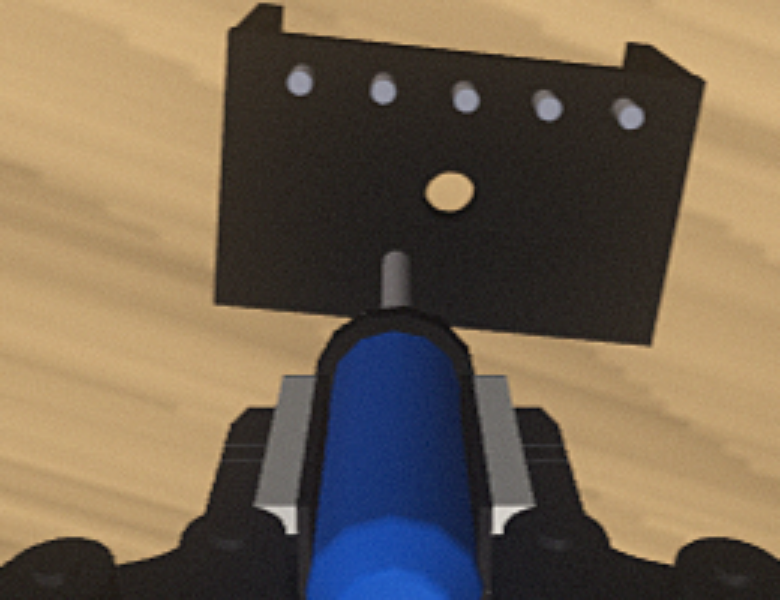

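The hole is where expected, at crop (450,192), and the tip sits unchanged in the jaws. I'm aligning and inserting.

>>> {"method": "apply_moves", "body": {"moves": [[1,2,0,7,0,0,0],[1,2,10,7,0,0,0],[1,0,20,0,0,0,0],[1,0,18,0,0,0,0],[1,0,6,0,0,0,0],[1,0,0,0,0,0,0],[1,0,10,0,0,0,0],[1,0,10,0,0,0,0]]}}

```text
time: 12.65
tool_pos: [0.5174, 0.2875, 0.1396]
tool_rot: [0.118, -0.116, 0.698, -0.697]
contact_force: [0.3, -0.4, 0.2]
gripper_width: 0.242
```

Run:
```python
from h import *
s=manip.state();t=tool(s);print(t[:3,3].round(4),s["contact_force"].round(1),(t[:3,:3].T@(np.array([.5159,.2879,.0961])-t[:3,3])*1e3).round(1))
```

```text
[0.5174 0.2875 0.1396] [ 0.3 -0.4  0.2] [ 1.5 43.5 -0.8]
```

>>> {"method": "apply_moves", "body": {"moves": [[1,1,15,0,0,0,0],[1,0,15,0,0,0,0],[1,0,7,0,0,0,0],[1,0,4,0,0,0,0],[1,0,1.5,0,0,0,0],[1,0,0,0,0,0,0],[1,0,0,0,0,0,0]]}}

```text
time: 13.35
tool_pos: [0.516, 0.2873, 0.0968]
tool_rot: [0.117, -0.116, 0.697, -0.697]
contact_force: [0.8, 0.6, -0.4]
gripper_width: 0.24
```

>>> {"method": "apply_moves", "body": {"moves": [[-1,0,0,0,0,0,0],[-1,0,0,0,0,0,0],[-1,0,0,0,0,0,0],[-1,0,0,0,0,0,0],[-1,0,0,0,0,0,0],[-1,0,0,0,0,0,0],[-1,0,0,0,0,0,0],[-1,0,0,0,0,0,0],[-1,0,-5,0,0,0,0],[-1,0,-20,0,0,0,0],[-1,0,-30,0,0,0,0],[-1,0,-40,0,0,0,0],[-1,0,-40,0,0,0,0],[-1,15,-20,0,0,0,0],[-1,20,0,0,0,0,0],[-1,15,0,0,0,0,0],[-1,0,0,0,0,0,0],[-1,0,0,0,0,0,0]]}}

```text
time: 15.15
tool_pos: [0.4685, 0.2709, 0.2517]
tool_rot: [0.117, -0.116, 0.697, -0.697]
contact_force: [0.3, -0.7, 0.3]
gripper_width: 1.0
```

Run:
```python
from h import *
i,K,T=grab("wrist"); j,Ks,Ts=grab("scene")
a=cv2.resize(i[50:200,230:430],(400,300)); b=cv2.resize(j[115:185,330:410],(400,350),interpolation=cv2.INTER_CUBIC)[:300]; b0=cv2.resize(cv2.imread("pics/scene0.png")[115:185,330:410],(400,350),interpolation=cv2.INTER_CUBIC)[:300]
o=np.zeros((600,800,3),np.uint8); o[:300,:400]=a; o[300:,:400]=b; o[300:,400:]=b0
cv2.imwrite("pics/w6.png",o); cv2.imwrite("pics/w6f.png",i)
t=tool(); print(t.round(4).tolist(),manip.state()["joint_pos"].round(2))
def blue(im,K):
    h=cv2.cvtColor(im,cv2.COLOR_BGR2HSV); m=((h[...,0]>95)&(h[...,0]<130)&(h[...,1]>150)&(h[...,2]>60)).astype(np.uint8); n,l,st,ce=cv2.connectedComponentsWithStats(m); k=1+st[1:,4].argmax(); return st[k],ce[k]
print(blue(i,K),ray(K,T,blue(i,K)[1],.1),blue(j[:,300:440],Ks),blue(cv2.imread("pics/scene0.png")[:,300:440],Ks))
```

```text
[[-0.9455, 0.0002, 0.3257, 0.4688], [-0.3257, 0.0, -0.9455, 0.2709], [-0.0002, -1.0, 0.0, 0.2513], [0.0, 0.0, 0.0, 1.0]] [ 0.39 -0.15  1.81 -0.    1.48  1.63]
(array([307, 114,  29,  34, 735], dtype=int32), array([320.75238095, 130.66394558])) [0.51566512 0.28695841 0.1       ] (array([ 54, 129,   8,  16,  90], dtype=int32), array([ 57.46666667, 137.21111111])) (array([ 54, 130,   8,  15,  90], dtype=int32), array([ 57.47777778, 137.43333333]))
```

View pics/w6.png

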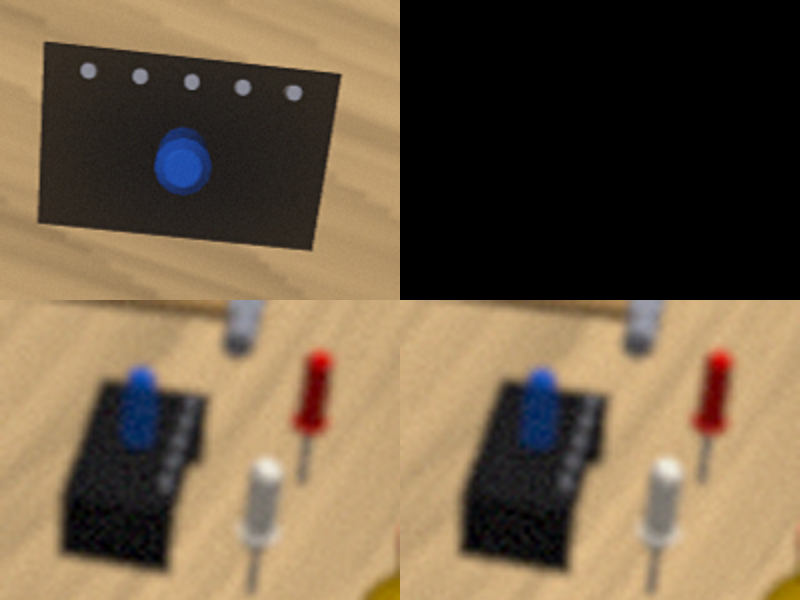

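The driver hangs home in the rack as at the start, with the same scene pixels to within 0.3 px, and it has been let go. Now I'll move over the tray and turn the jaws across the fin.

>>> {"method": "apply_moves", "body": {"moves": [[-1,2,0,25,0,0,0],[-1,3,0,40,0,0,0],[-1,3,0,40,0,0,0],[-1,3,0,40,0,0,0],[-1,3,0,40,0,0,0],[-1,3,0,40,0,0,0],[-1,3,0,32,0,0,0],[-1,0,0,0,0,-8.4,0],[-1,0,0,0,0,-8.4,0],[-1,0,0,0,0,-8.4,0],[-1,0,0,0,0,-8.4,0],[-1,0,0,0,0,-8.4,0],[-1,0,0,0,0,-8.4,0],[-1,0,0,0,0,-8.4,0],[-1,0,0,0,0,-8.4,0],[-1,0,0,0,0,-8.4,0],[-1,0,0,0,0,-8.4,0],[-1,0,0,0,0,-8.4,0],[-1,0,0,0,0,-8.4,0],[-1,0,0,0,0,0,0]]}}

```text
time: 17.25
tool_pos: [0.5336, 0.0212, 0.251]
tool_rot: [-0.612, 0.612, -0.355, 0.355]
contact_force: [-0.3, -0.0, 0.0]
gripper_width: 0.996
```

Run:
```python
from h import *
i,K,T=grab("wrist"); cv2.imwrite("pics/w7.png",i); t=tool(); np.savez("w7.npz",K=K,T=T,t=t); print(t.round(4).tolist())
```

```text
[[0.4945, -0.0005, 0.8692, 0.5335], [-0.8692, 0.0, 0.4945, 0.0212], [-0.0003, -1.0, -0.0004, 0.251], [0.0, 0.0, 0.0, 1.0]]
```

View pics/w7.png

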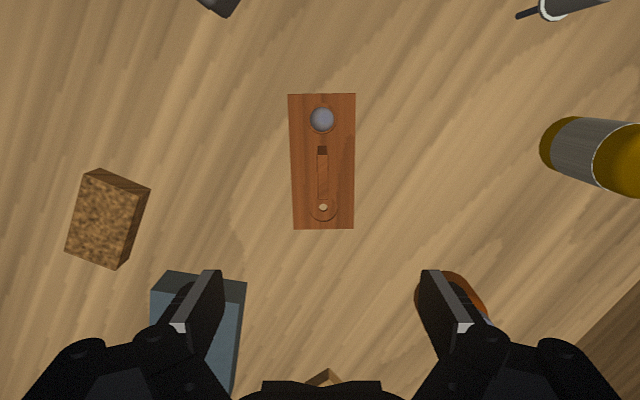

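The tray is square with the tool. Its corners are at (288,94), (355,93), (354,229) and (293,229), the ball at (322,120) and the hole at (322.5,207.5).

Run:
```python
from h import *
d=np.load("w7.npz");K,T,t=d["K"],d["T"],d["t"]
f=lambda p,z:((t[:3,:3].T@(ray(K,T,p,z)-t[:3,3]))*1e3).round(1)
i=cv2.imread("pics/w7.png"); h=cv2.cvtColor(i,cv2.COLOR_BGR2HSV)
m=((h[...,1]>130)&(h[...,0]<16)).astype(np.uint8); m[:,:270]=0;m[:,375:]=0;m[250:]=0
m=cv2.morphologyEx(m,cv2.MORPH_CLOSE,np.ones((5,5)));c=max(cv2.findContours(m,0,2)[0],key=cv2.contourArea)
q=cv2.approxPolyDP(c,6,True)[:,0]; print(q.tolist(),[f(p,.009).tolist() for p in q])
print("ball",f((322,120),.0165),"hole",f((322.5,207.5),.005))
for y in (160,180,195): print(y,[int(v) for v in h[y,308:338,2]])
```

```text
[[287, 94], [293, 228], [353, 228], [355, 93]] [[-74.6, 242.1, -34.8], [73.7, 242.0, -32.2], [73.5, 242.0, 37.5], [-75.8, 242.0, 34.6]]
ball [-49.5 234.5   1. ] hole [ 49.8 246.    2. ]
160 [129, 129, 127, 131, 130, 130, 138, 139, 119, 116, 144, 141, 138, 143, 143, 138, 139, 139, 135, 126, 119, 129, 134, 134, 126, 132, 133, 131, 127, 129]
180 [122, 128, 131, 135, 137, 129, 131, 136, 135, 124, 120, 136, 129, 131, 134, 130, 133, 134, 126, 125, 123, 129, 129, 129, 132, 131, 132, 131, 128, 126]
195 [126, 125, 135, 138, 134, 135, 127, 135, 138, 119, 102, 120, 119, 123, 124, 125, 126, 128, 134, 122, 124, 135, 134, 127, 130, 135, 136, 132, 118, 110]
```

>>> {"method": "apply_moves", "body": {"moves": [[-1,0,10,1.3,0,-1,0],[-1,0,30,0,0,0,0],[-1,0,35,0,0,0,0],[-1,0,35,0,0,0,0],[-1,0,30,0,0,0,0],[-1,0,25,0,0,0,0],[-1,0,20,0,0,0,0],[-1,0,15,0,0,0,0],[-1,0,9,0,0,0,0],[-1,0,4,0,0,0,0],[-1,0,0,0,0,0,0],[-1,0,0,0,0,0,0]]}}

```text
time: 18.5
tool_pos: [0.5351, 0.0219, 0.0393]
tool_rot: [0.615, -0.615, 0.349, -0.35]
contact_force: [0.6, 0.5, -0.5]
gripper_width: 0.999
```

>>> {"method": "apply_moves", "body": {"moves": [[0,0,0,0,0,0,0],[0,0,0,0,0,0,0],[0,0,0,0,0,0,0],[0,0,0,0,0,0,0],[0.5,0,0,0,0,0,0],[0.6,0,0,0,0,0,0],[0.65,0,0,0,0,0,0],[0.7,0,0,0,0,0,0],[0.75,0,0,0,0,0,0],[0.8,0,0,0,0,0,0],[0.85,0,0,0,0,0,0],[1,0,0,0,0,0,0],[1,0,0,0,0,0,0],[1,0,0,0,0,0,0],[1,0,0,0,0,0,0]]}}

```text
time: 20.0
tool_pos: [0.5344, 0.022, 0.0384]
tool_rot: [0.615, -0.615, 0.349, -0.349]
contact_force: [0.8, -0.1, -0.1]
gripper_width: 0.112
```

Gripped, with an opening of about 9.5 mm on the 10 mm fin. I'm lifting gently.

>>> {"method": "apply_moves", "body": {"moves": [[1,0,-1,0,0,0,0],[1,0,-2,0,0,0,0],[1,0,-4,0,0,0,0],[1,0,-6,0,0,0,0],[1,0,-8,0,0,0,0],[1,0,-10,0,0,0,0],[1,0,-11,0,0,0,0],[1,0,-12,0,0,0,0],[1,0,-12,0,0,0,0],[1,0,-12,0,0,0,0],[1,0,-12,0,0,0,0],[1,0,-12,0,0,0,0],[1,0,-11,0,0,0,0],[1,0,-10,0,0,0,0],[1,0,-9,0,0,0,0],[1,0,-7,0,0,0,0],[1,0,-4,0,0,0,0],[1,0,-2,0,0,0,0],[1,0,0,0,0,0,0],[1,0,0,0,0,0,0]]}}

```text
time: 22.0
tool_pos: [0.534, 0.022, 0.1828]
tool_rot: [-0.615, 0.615, -0.35, 0.349]
contact_force: [-0.4, -1.0, -2.9]
gripper_width: 0.108
```

Run:
```python
from h import *
i,K,T=grab("wrist"); cv2.imwrite("pics/w8.png",i); t=tool(); np.savez("w8.npz",K=K,T=T,t=t); s=manip.state(); print(t.round(4).tolist(),s["contact_force"],s["ft_torque"],s["gripper_width"])
z0=t[2,3]-.038
for n,X in (("ball",(-.05,.038-.0165,0)),("c1",(-.075,.029,-.035)),("c2",(-.075,.029,.035))): print(n,proj(K,T,t[:3,:3]@np.array(X)+t[:3,3]))
```

```text
[[0.5122, -0.001, 0.8589, 0.5339], [-0.8589, 0.0001, 0.5122, 0.022], [-0.0006, -1.0, -0.0008, 0.1827], [0.0, 0.0, 0.0, 1.0]] [ 0.65623283 -0.52290698 -2.35520028] [ 0.01938661 -0.00440491 -0.05696496] 0.11234041873803659
ball [320.51495335 165.66291912]
c1 [239.30946098 104.87892129]
c2 [401.75098748 104.90013343]
```

View pics/w8.png

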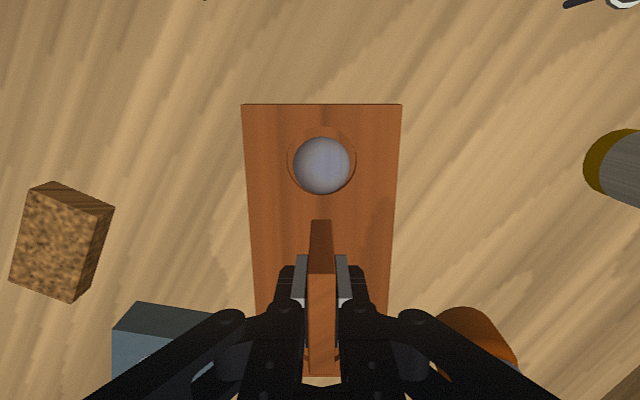

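The ball is at (321,166) and the tray's corners at (241,104) and (402,104), all within about 2 px of the predictions for a level tray, with the ball seated. I'm carrying it smoothly to the window.

>>> {"method": "apply_moves", "body": {"moves": [[1,0.8,0,-0.5,0,0,0],[1,2.1,0,-1.4,0,0,0],[1,3.3,0,-2.2,0,0,0],[1,5,0,-3.3,0,0,0],[1,6.7,0,-4.4,0,0,0],[1,8.4,0,-5.5,0,0,0],[1,10,0,-6.6,0,0,0],[1,11.7,0,-7.7,0,0,0],[1,11.7,0,-7.7,0,0,0],[1,11.7,0,-7.7,0,0,0],[1,11.7,0,-7.7,0,0,0],[1,11.7,0,-7.7,0,0,0],[1,11.7,0,-7.7,0,0,0],[1,11.7,0,-7.7,0,0,0],[1,11.7,0,-7.7,0,0,0],[1,11.7,0,-7.7,0,0,0],[1,11.7,0,-7.7,0,0,0],[1,11.7,0,-7.7,0,0,0],[1,11.7,0,-7.7,0,0,0],[1,11.7,0,-7.7,0,0,0]]}}

```text
time: 24.05
tool_pos: [0.5242, -0.2045, 0.1833]
tool_rot: [0.615, -0.615, 0.349, -0.349]
contact_force: [-0.7, -0.3, -1.8]
gripper_width: 0.106
```

>>> {"method": "apply_moves", "body": {"moves": [[1,11,0,-7.2,0,0,0],[1,9.5,0,-6.2,0,0,0],[1,8,0,-5.2,0,0,0],[1,6.5,0,-4.2,0,0,0],[1,4.8,0,-3.2,0,0,0],[1,3.2,0,-2.1,0,0,0],[1,1.8,0,-1.2,0,0,0],[1,0.8,0,-0.5,0,0,0],[1,0,0,0,0,0,0],[1,0,0,0,0,0,0],[1,0,0,0,0,0,0]]}}

```text
time: 25.15
tool_pos: [0.5221, -0.2575, 0.1833]
tool_rot: [0.615, -0.615, 0.349, -0.349]
contact_force: [-0.7, -0.2, -2.0]
gripper_width: 0.11
```

```bash
cat > chk.py <<'E'
from h import *
i,K,T=grab("wrist"); cv2.imwrite("pics/w9.png",i); t=tool()
h=cv2.cvtColor(i,cv2.COLOR_BGR2HSV); m=((h[...,1]<70)&(h[...,2]>60)).astype(np.uint8); m[:, :280]=0;m[:,362:]=0;m[:120]=0;m[212:]=0
c=max(cv2.findContours(m,0,2)[0],key=cv2.contourArea); print("ball px",cv2.minEnclosingCircle(c),"expected",proj(K,T,t[:3,:3]@np.array((-.05,.0215,0))+t[:3,3]))
ball=ray(K,T,cv2.minEnclosingCircle(c)[0],t[2,3]-.0215); print("ball",ball,"under",t[2,3]-.038)
b2=t[:3,3]-.05*t[:3,0]; W=np.array([.496,-.2156,.045])
for b in (ball,b2): print(b.round(4),(t[:3,:3].T@(W-b)*1e3).round(1))
print(t.round(4).tolist(),manip.state()["joint_vel"].round(3))
E
python3 chk.py
```

```text
ball px ((321.293701171875, 164.86007690429688), 28.633617401123047) expected [320.5292652 165.8549032]
ball [ 0.4965008  -0.21407568  0.16185244] under 0.14535244295107372
[ 0.4965 -0.2141  0.1619] [  1.  116.9  -1.2]
[ 0.4964 -0.2146  0.1833] [  0.6 138.3  -0.9]
[[0.5125, 0.0001, 0.8587, 0.5221], [-0.8587, -0.0, 0.5125, -0.2576], [0.0001, -1.0, 0.0, 0.1834], [0.0, 0.0, 0.0, 1.0]] [-0.001  0.     0.001 -0.     0.     0.013]
```

>>> {"method": "apply_moves", "body": {"moves": [[1,0.4,0,-0.5,0,0,0],[1,0.4,0,-0.5,0,0,0],[1,0,0,0,0,0,0],[1,0,0,0,0,0,0],[1,0,0,0,0,0,0],[1,0,0,0,0,0,0],[1,0,0,0,0,0,0]]}}

```text
time: 25.9
tool_pos: [0.5216, -0.259, 0.1833]
tool_rot: [0.615, -0.615, 0.349, -0.349]
contact_force: [0.9, -0.1, -1.6]
gripper_width: 0.109
```

```bash
python3 chk.py
python3 - <<'E'
from h import *
j,_,_=grab("scene"); i=cv2.imread("pics/w9.png")
o=np.zeros((600,800,3),np.uint8); o[:350,:560]=cv2.resize(j,(560,350)); o[350:,:400]=cv2.resize(i,(400,250)); o[350:,400:]=cv2.resize(j[170:320,210:450],(400,250)); cv2.imwrite("pics/fin.png",o)
E
```

```text
ball px ((321.22979736328125, 164.8926544189453), 28.635692596435547) expected [320.47578636 165.79088689]
ball [ 0.49602655 -0.21551784  0.16180091] under 0.14530090796914727
[ 0.496  -0.2155  0.1618] [ 1.000e-01  1.168e+02 -1.000e-01]
[ 0.4959 -0.216   0.1833] [ -0.3 138.3   0.3]
[[0.5122, -0.0, 0.8589, 0.5216], [-0.8589, -0.0, 0.5122, -0.259], [0.0, -1.0, -0.0, 0.1833], [0.0, 0.0, 0.0, 1.0]] [-0.002  0.     0.001 -0.001  0.002  0.006]
```

View pics/fin.png

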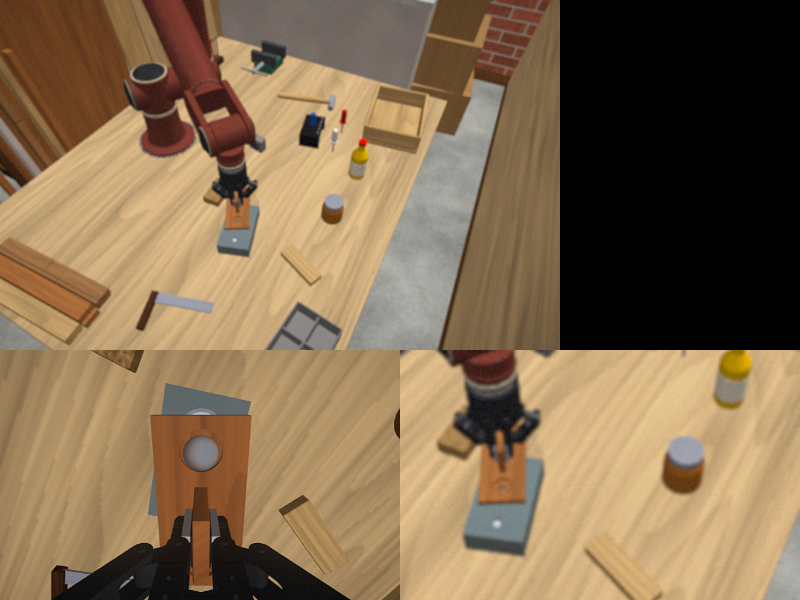

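The ball is seated in its pocket over the window, the tray is level and still, and the driver is in the rack with everything else in place. I'm handing the job in.

```bash
python3 -c "
from plant import manip
manip.job_done(); print(manip.state()['time'])"
```

```text
the job is handed in; nothing more can be done
the job is handed in; nothing more can be done
```

I finished the job and handed it in at about 26 s of the 72 s allowed.

- **Button:** I pushed it down with the blue screwdriver until it bottomed out. The force rose 2.7, 4.8, then 10.1 N, the tool stopped descending, and I held it there for about 0.5 s. There was no direct reading of the button's travel; I judged it from force and height.
- **Screwdriver:** It is back in its rack hole and released, matching its starting position in the scene picture to within 0.3 px.
- **Tray and ball:** The tray is held level and still by its fin. At the last check the ball was seated within 1 mm of its pocket and within about 0.5 mm of the measured window centre, which is good to about 2 mm from calibration. The tray's underside was about 100 mm above the window, assuming no slip of the fin in the jaws.
- **Bystanders:** None looked moved in the final picture.

No check failed. An early coarse estimate of the button from the top camera was about 5 mm off the wrist-camera readings, so I used the wrist ones.

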